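Click a parts bin onto its keyhole hanger

TASK

Hang the blue parts bin on the stud of the grey bench stand: put the wide part of the keyhole in its back over the stud's head, then slide the bin straight down until the stud is at the top of the narrow slot and the sprung brass pin has clicked into the bin's square window. The stud's height is adjustable and not known exactly, so feel for it and push gently, without forcing; leave the screw dish and the roll of tape where they are.

Things in the scene. Friction and masses are not known exactly. Their poses are not given: they have to be found in the camera images.
- bin: Loose blue open parts bin, 0.2 kg, upright on the table: 60 mm wide (y), 90 mm deep, side walls 55 mm and front wall 42 mm high. Origin: middle of the lower edge of the back face, which is the plane x=0; the bin lies at x=-90..0 mm, z up. Back plate 4 mm thick, 92 mm high, with the keyhole and, below it, an 11 mm square window (centre z=38 mm) for the catch pin.
- keyhole (a point): Centre of the wide octagonal part (20 mm across) of the keyhole, on the bin's back face, at bin x=0, y=0, z=59 mm; axes as the bin. From it an 11 mm wide slot runs up and ends 20 mm above this point, so that the 8 mm stud is home with its axis 16 mm above this point.
- grip (a point): Good grip point between the bin's two side walls, 50 mm in front of the back face and 10 mm below the rim (bin z=45 mm); axes as the bin. Grip from above, the fingers outside the walls, closing along the bin's y over 60 mm; a grip of 60 N does no harm. Keep the gripper clear of the stand (168 mm high) and of the dark trays to its right (-y), which are about as high.
- stand: Fixed grey bench stand, facing its own -x: panel 130 mm wide (y), 168 mm high; 8 mm foot from x=-15 to 135 mm, well below the hung bin. Origin on the table under the stud; plane x=0 is the front face of the steel hanger bracket (34 mm wide, from 14 mm above to 52 mm below the stud), where the bin's back rests. Over 40 N between bin and stand (stud, pin) is forcing.
- stud_mid (a point): Middle of the stud's height range, on the bracket face (stand x=0, y=0, z=132 mm; axes as the stand). The stud's axis is up to 20 mm above or below it: height unmeasured, new each time, found by feel or sight; rigid, so touch it slowly. Stud points along stand -x: shank 8 mm thick, head 15 mm diameter with front at x=-10 mm and underside at x=-6 mm, leaving the plate 2 mm play.
- pin (a joint): Sprung brass catch pin, 7 mm thick, round tip, 37 mm below the stud's axis, pointing along stand -x. Value in m: 0 = out, 5.5 mm proud of the bracket (3 N); 0.0055 = pressed flush (6 N). Behind the stud's head the bin's plate keeps it 3.5 to 5.5 mm in and its friction (3 to 12 N) holds the bin, which must be pushed down; at home it springs out into the window (about 0).
- screw_dish: Bystander: round metal dish with screws, 77 mm diameter, 15 mm high; origin at the centre of its underside. Not to be moved.
- tape_roll: Bystander: orange roll of tape lying flat on the table, 77 mm diameter, 20 mm high; origin at the centre of its underside. Not to be moved.

How it is judged:
At the end, for the whole second after the job is handed in: Bin released and at rest on the stud, catch pin sprung out (pressed in under 1.5 mm): bin origin within 6 mm of the stand's middle and of the bracket face, 35 to 80 mm above the table, upright within 0.12 rad, square to the stand within 0.15 rad (value of joint pin below 0.0015 m and x of bin in the frame of stand between -0.006 and 0.006 m and y of bin in the frame of stand between -0.006 and 0.006 m and z of bin in the frame of stand between 0.035 and 0.08 m and angle between bin's own z axis and vertical below 0.12 rad and angle between the x axis of bin and the x axis of stand, either way round below 0.15 rad and linear speed of bin below 0.02 m/s); the robot touches nothing.
It fails at once if The bin is forced against the stand, its stud or pin (more than 40 N) (contact force between bin and stand above 40 N).
It fails at once if The screw dish is moved by more than 20 mm (distance of screw_dish from where it was at the start of the episode above 0.02 m).
It fails at once if The roll of tape is moved by more than 20 mm (distance of tape_roll from where it was at the start of the episode above 0.02 m).
It also fails if it takes over 64 s, if anything falls off the work surface, if the arm or the gripper's body presses on something with over 40 N, if the wrist force passes 120 N, or if a joint passes its speed limit or range.

ROBOT

A 6-joint arm with a two-finger parallel gripper is mounted at the origin on a cart in front of the work surface, level with it; the furniture and walls round the work are solid. World frame = base frame: x ahead of the robot, y to its left, z up, the work surface at z = 0. Lengths are in m, angles in rad, forces in N, time in s.
With the tool pointing down it reaches from about 0.3 to 0.75 m from the base axis. Payload 8.5 kg.
Tool frame: the origin (TCP) lies midway between the tips of the shut fingers; the grasp point (between the pads) lies 19 mm behind it; z points along the fingers, y is the line along which they close (so a half turn about z gives the same grasp; the last joint's range is limited). The gripper opens to 88 mm and grips with 3 to 60 N. Pads are 18 mm wide; open, the fingers measure 123 mm over their backs; the gripper's body (75 mm by 187 mm) begins 45 mm behind the grasp point.
Start: joints at [-0.215, 0.381, 1.297, -0, 1.464, -0.215], TCP at [0.55, 0, 0.239] pointing down, gripper open.
Joint ranges: [-3.11, 3.11], [-0.89, 2.33], [0.22, 2.48], [-1.42, 4.56], [0.17, 2.85], [-2.88, 2.88]. Speed limits (rad/s): [2.39, 2.39, 3.14, 3.14, 3.14, 3.14].

INTERFACE

Orientations are given as a rotation vector (axis times angle).
In Python, from station import monitor, viewer, sign_off gives the robot as it stands. The module is installed in compiled form; this text tells all that it offers.
- The arm moves only by the tool servo_tool, never from a script. Its argument "motion" is a list of rows, each a list of 4 numbers: the shift along the tool's x, y, z in units of 0.4 m (1.0 is 0.4 m), then the turn about the tool's z in units of 30 degrees (1.0 is 30 degrees). In form: [[tx, ty, tz, spin], ...]. A call has exactly 8 rows; each row is the pose to reach, as a shift and turn from the pose commanded when the call began, along the tool's axes at that moment; what a row does not reach only later rows make up. A row lasts 1/10 s, in which the tool goes at most 50 mm and 8.59 degrees, less where a joint would pass 70% of its speed; a pose out of reach is approached as far as the arm can. A call with a number of a shift or a turn outside -1 to 1 is refused whole. A call with a gripper value outside its range is refused whole. "gripper" is the finger opening in mm, from 0 to 88.1, set as the call begins (left out, the last holds). The fingers move at their own pace and stop on an object; "newtons" is the grip in N (left out, the last holds). Time passes only in rows, so rows that repeat a pose let the fingers close, or fill a call up. It gives the time, the measured TCP pose, the force, the opening and the grip force at its end, in the units of the state.
- monitor.read_state(): the state, without advancing time (a new reading comes with each control period).
- viewer.grab_frame(name): name is "scene" or "side" or "wrist"; returns a dict with "color" (400x640x3 uint8, red, green, blue), "range_z" (400x640 float32, m along the optical axis (not along the pixel's ray), 0 where there is no reading), "intrinsics" (3x3 intrinsics, pixels), "cam_to_world" (4x4, takes a point from camera to world coordinates). Camera axes: x right, y up, looking along -z (the intrinsics and any distortion apply to the point x, -y, -z); pixel columns grow to the right and rows downward; lengths in m; the calibration is good to about 2 mm. A picture is of the moment at which its call begins.
- sign_off(): hands the job in; it is judged then, once.
The state is a dict: "time": time; "joint_pos": joint angles; "joint_vel": joint speeds; "tau": joint torques, N m; "tool_pos": TCP position; "orientation": TCP orientation; "ft_force": force on the tool from outside, world axes, zero at the start; "moment": the same for the moment, N m; "gripper_width": opening from 0.0 (shut) to 1.0 (fully open); "grip_force": force on a finger pad.
Only numpy, scipy, OpenCV 4.12 (cv2) and the standard library are available. Lean on these libraries where they do the work, as an engineer would, in place of code of your own. Each camera call takes 0.05 s, during which the arm holds its last target. There are 200 camera calls.

## Working session

There is one attempt and no reset: what is moved stays moved. The work goes in short steps, Python scripts to look and compute and a tool call to move; the robot and the scene stay as the last step left them, time stands still between calls to the robot, and variables do not carry over. Pictures are saved under pics/ and viewed, at most 10 in all, crops included, and the job is handed in when it is done.

Besides the shell and the picture viewer there is one more tool, called after "Call:" by a JSON object that holds its "api" and its "payload", one argument or row to a line. servo_tool: Moves the arm, as the interface text tells. Its arguments: {"type":"object","properties":{"motion":{"type":"array"},"gripper":{"type":"number"},"newtons":{"type":"number"}},"required":["motion"]}

```bash
mkdir -p pics
cat > h.py <<'E'
import numpy as np, cv2
from station import monitor, viewer, sign_off
def grab(n):
    f=viewer.grab_frame(n); K=f["intrinsics"];T=f["cam_to_world"];Z=f["range_z"]
    v,u=np.mgrid[0:400,0:640]
    P=np.stack([(u-K[0,2])/K[0,0]*Z,-(v-K[1,2])/K[1,1]*Z,-Z],-1)
    W=P@T[:3,:3].T+T[:3,3]; W[Z==0]=np.nan
    return f,W
def save(f,n): cv2.imwrite("pics/"+n,f["color"][...,::-1])
E
python3 - <<'E'
from h import *
s=monitor.read_state();print({k:np.round(v,3) for k,v in s.items()})
ims=[]
for n in("scene","side"):
    f,W=grab(n);ims.append(f["color"]);np.savez(n+".npz",c=f["color"],W=W,K=f["intrinsics"],T=f["cam_to_world"],Z=f["range_z"])
    print(n,np.round(f["cam_to_world"],3).tolist())
    h=cv2.cvtColor(f["color"],cv2.COLOR_RGB2HSV)
    m=(h[...,0]>95)&(h[...,0]<130)&(h[...,1]>120)&(h[...,2]>50)
    p=W[m];print(m.sum(),np.nanpercentile(p,[1,50,99],axis=0).round(3).tolist())
cv2.imwrite("pics/a.png",cv2.resize(np.vstack(ims),(800*600//750,600))[...,::-1] if 0 else ims[0][...,::-1]);cv2.imwrite("pics/b.png",ims[1][...,::-1])
E
```

```text
{'time': np.float64(0.0), 'joint_pos': array([-0.215,  0.381,  1.298, -0.   ,  1.464, -0.215]), 'joint_vel': array([-0.001,  0.001,  0.   ,  0.001, -0.   , -0.   ]), 'tau': array([-1.0000e-03, -4.3794e+01, -2.2455e+01,  7.1000e-02,  3.5000e-02,
       -0.0000e+00]), 'tool_pos': array([0.55 , 0.   , 0.238]), 'orientation': array([-2.221e+00, -2.221e+00,  1.000e-03]), 'ft_force': array([-0.052,  0.393,  0.039]), 'moment': array([0.002, 0.023, 0.009]), 'grip_force': np.float64(0.0), 'gripper_width': np.float64(1.002)}
scene [[-0.885, 0.276, -0.374, 0.19], [-0.465, -0.559, 0.686, 0.802], [-0.02, 0.782, 0.624, 0.669], [0.0, 0.0, 0.0, 1.0]]
2580 [[0.472, 0.006, 0.001], [0.537, 0.311, 0.037], [0.772, 0.398, 0.145]]
side [[-0.968, 0.124, -0.219, 0.353], [-0.251, -0.398, 0.882, 0.901], [0.022, 0.909, 0.416, 0.472], [0.0, 0.0, 0.0, 1.0]]
2333 [[0.476, 0.015, 0.004], [0.53, 0.33, 0.036], [0.776, 0.399, 0.145]]
```

View pics/a.png

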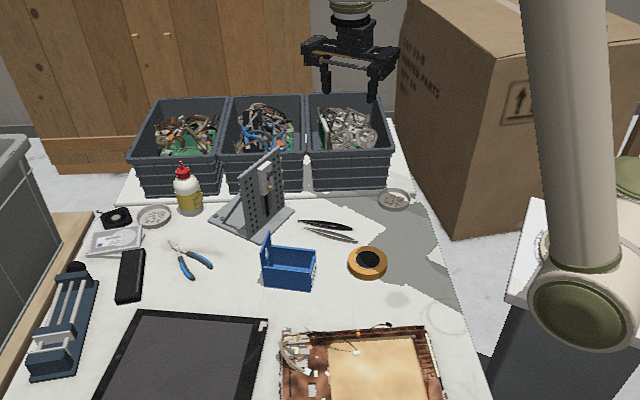

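View pics/b.png

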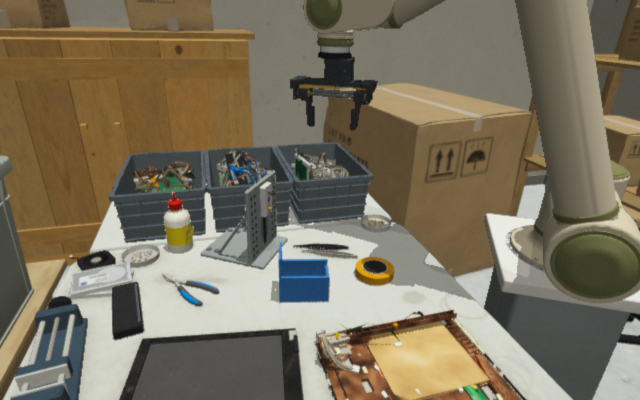

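Scene view: bin at (288,268), with its tall back plate on the left, towards the stand. The stand's panel is at (262,190), with the bracket face and stud on its right (robot-facing) side at (263,180). The tape roll is at (367,262) and the metal dish at (394,199). The side view agrees. Now I'll measure from the depth images.

Run:
```python
from h import *
for n,bb,sb in(("scene",(255,228,322,295),(205,140,300,245)),("side",(270,240,335,305),(200,165,290,270))):
    d=np.load(n+".npz");W=d["W"];c=d["c"]
    h=cv2.cvtColor(c,cv2.COLOR_RGB2HSV)
    m=(h[...,0]>95)&(h[...,0]<130)&(h[...,1]>120)&(h[...,2]>40)
    k=np.zeros_like(m);k[bb[1]:bb[3],bb[0]:bb[2]]=1
    p=W[m&k]; p=p[~np.isnan(p[:,0])]
    # top points of the back plate, footprint rectangle
    t=p[p[:,2]>.065]; print(n,"backplate",len(t),t.mean(0).round(4),t.min(0).round(4),t.max(0).round(4))
    xy=t[:,:2];u,s,v=np.linalg.svd(xy-xy.mean(0));print(" dir",v[0].round(3),"extent",np.ptp((xy-xy.mean(0))@v[0]).round(3))
    r=cv2.minAreaRect((p[:,:2]*1000).astype(np.float32));print(" rect",r,cv2.boxPoints(r).round(1).tolist())
    print(" z bins",np.histogram(p[:,2],bins=10))
    k=np.zeros_like(m);k[sb[1]:sb[3],sb[0]:sb[2]]=1
    q=W[k&(W[...,2]>.03)&(W[...,2]<.18)&(h[...,1]<70)&(W[...,1]>.1)&(W[...,0]<.85)]
    r=cv2.minAreaRect((q[:,:2]*1000).astype(np.float32));print(" stand",len(q),r,cv2.boxPoints(r).round(1).tolist())
    for lo in(.15,.12,.09):
        g=q[(q[:,2]>lo)&(q[:,2]<lo+.03)];print(lo,len(g),np.percentile(g,[1,25,50,75,99],axis=0).round(3).tolist())
a=np.load("scene.npz")["c"][130:250,190:330];b=np.load("side.npz")["c"][165:305,195:335]
cv2.imwrite("pics/c.png",np.hstack([cv2.resize(a,(400,343)),cv2.resize(b,(400,400))[:343]])[...,::-1])
```

```text
scene backplate 149 [0.5606 0.3291 0.0831] [0.5529 0.2969 0.0654] [0.5726 0.3539 0.0944]
 dir [-0.291  0.957] extent 0.06
 rect ((547.2925415039062, 309.8193664550781), (88.98165893554688, 157.2506103515625), 83.65011596679688) [[464.20001220703125, 274.29998779296875], [620.5, 256.8999938964844], [630.4000244140625, 345.29998779296875], [474.1000061035156, 362.70001220703125]]
 z bins (array([294, 296, 314, 313, 376, 390,  37,  30,  36,  78]), array([-0.0002658 ,  0.00919903,  0.01866387,  0.0281287 ,  0.03759354,
        0.04705837,  0.0565232 ,  0.06598804,  0.07545287,  0.0849177 ,
        0.09438254]))
 stand 4001 ((695.6358642578125, 182.4996337890625), (138.3837890625, 339.61865234375), 60.778038024902344) [[513.7000122070312, 205.0], [810.0999755859375, 39.20000076293945], [877.5999755859375, 160.0], [581.2000122070312, 325.79998779296875]]
0.15 514 [[0.623, 0.138, 0.15], [0.64, 0.181, 0.156], [0.644, 0.206, 0.16], [0.647, 0.232, 0.166], [0.654, 0.263, 0.168]]
0.12 541 [[0.622, 0.135, 0.12], [0.636, 0.188, 0.128], [0.642, 0.216, 0.135], [0.647, 0.241, 0.143], [0.7, 0.264, 0.1
[... 641 characters left out ...]
726383, 0.05627564, 0.06528744, 0.07429925, 0.08331106,
       0.09232287]))
 stand 3526 ((677.382080078125, 192.37925720214844), (141.2741241455078, 373.11016845703125), 57.50921630859375) [[482.1000061035156, 233.0], [796.7999877929688, 32.599998474121094], [872.7000122070312, 151.6999969482422], [558.0, 352.20001220703125]]
0.15 388 [[0.624, 0.137, 0.15], [0.641, 0.185, 0.155], [0.646, 0.211, 0.16], [0.649, 0.235, 0.165], [0.655, 0.263, 0.168]]
0.12 421 [[0.623, 0.137, 0.12], [0.635, 0.205, 0.128], [0.646, 0.216, 0.136], [0.649, 0.246, 0.143], [0.657, 0.264, 0.149]]
0.09 1033 [[0.632, 0.102, 0.091], [0.649, 0.135, 0.099], [0.736, 0.154, 0.109], [0.777, 0.215, 0.116], [0.83, 0.263, 0.119]]
```

View pics/c.png

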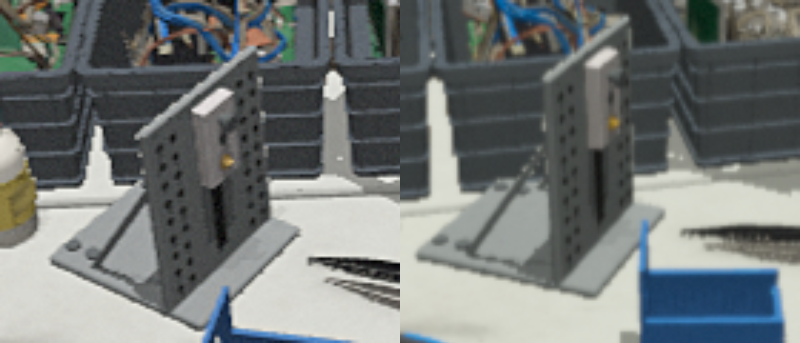

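The crops show the light bracket with the brass pin at left-crop (228,160) and right-crop (613,122). The dark stud head sits about 40 px above the pin. The front faces the robot, slightly yawed. Next I fit planes to the panel and bracket, and ray-cast the pin and head.

Run:
```python
from h import *
rays={}
for n,o,s in(("scene",(190,130),2.857),("side",(195,165),2.857)):
    d=np.load(n+".npz");W=d["W"];c=d["c"];h=cv2.cvtColor(c,cv2.COLOR_RGB2HSV)
    k=(W[...,0]>.57)&(W[...,0]<.72)&(W[...,1]>.12)&(W[...,1]<.28)&(W[...,2]>.015)&(W[...,2]<.172)
    P=W[k]; V=h[...,2][k]; S=h[...,1][k]
    # panel: ransac vertical plane in xy
    rng=np.random.default_rng(0);best=(0,)
    for i in range(800):
        a,b=P[rng.integers(len(P),size=2),:2]
        t=b-a
        if np.linalg.norm(t)<.05: continue
        nn=np.array([-t[1],t[0]])/np.linalg.norm(t);r=abs((P[:,:2]-a)@nn)<.002
        if r.sum()>best[0]: best=(r.sum(),r)
    r=best[1];Q=P[r];m=Q[:,:2].mean(0);u,s_,v=np.linalg.svd(Q[:,:2]-m,full_matrices=False);nv=v[1]*np.sign(v[1][0])
    tv=np.array([-nv[1],nv[0]]);e=(Q[:,:2]-m)@tv
    print(n,"panel",len(Q),m.round(4),"n",nv.round(3),"yaw deg",np.degrees(np.arctan2(nv[1],nv[0])).round(2),"y ext mid",(m+tv*(e.min()+e.max())/2).round(4),np.ptp(e).round(4),"z",Q[:,2].max().round(4))
    L=P-np.r_[m,0];dx=L[:,:2]@nv;dy=L[:,:2]@tv-(e.min()+e.max())/2
    f=(dx<-.004)
    print(" infront hist x",np.histogram(dx[f],bins=np.arange(-.04,0,.003)))
    for lo in np.arange(-.036,-.004,.003):
        g=f&(dx>=lo)&(dx<lo+.003)
        if g.sum()>3: print("  ",lo.round(3),g.sum(),"y",np.percentile(dy[g],[0,50,100]).round(3),"z",np.percentile(P[g,2],[0,50,100]).round(3),"V",np.median(V[g]))
    b=k&(h[...,0]>12)&(h[...,0]<32)&(h[...,1]>110)&(h[...,2]>80)
    vv,uu=np.nonzero(b);print(" brass",len(vv),uu.mean(),vv.mean(),np.nanmedian(W[b],0) if len(vv) else 0)
    sub=c[155:200,250:285] if n=="scene" else c[165:225,255:290]
    cv2.imwrite(f"pics/z_{n}.png",cv2.resize(sub,None,fx=9,fy=9,interpolation=cv2.INTER_NEAREST)[...,::-1])
a=cv2.imread("pics/z_scene.png");b=cv2.imread("pics/z_side.png");a=cv2.copyMakeBorder(a,0,b.shape[0]-a.shape[0],0,0,0)
cv2.imwrite("pics/z.png",np.hstack([a,b]));print(a.shape)
```

```text
scene panel 1994 [0.6443 0.2065] n [ 0.997 -0.075] yaw deg -4.29 y ext mid [0.6438 0.1996] 0.1312 z 0.1688
 infront hist x (array([  0,   0,   0,   0,   0,  11,  15,  11,  36, 232,  42,  47,   0]), array([-0.04 , -0.037, -0.034, -0.031, -0.028, -0.025, -0.022, -0.019,
       -0.016, -0.013, -0.01 , -0.007, -0.004, -0.001]))
   -0.024 20 y [-0.006 -0.     0.006] z [0.141 0.147 0.154] V 59.5
   -0.021 11 y [-0.003  0.004  0.007] z [0.11  0.148 0.153] V 84.0
   -0.018 5 y [-0.     0.001  0.002] z [0.109 0.113 0.152] V 164.0
   -0.015 131 y [-0.016  0.003  0.017] z [0.096 0.128 0.16 ] V 105.0
   -0.012 158 y [-0.017  0.006  0.019] z [0.094 0.128 0.162] V 111.0
   -0.009 35 y [-0.016  0.015  0.018] z [0.098 0.142 0.161] V 114.0
   -0.006 33 y [-0.015  0.015  0.017] z [0.095 0.148 0.161] V 108.0
 brass 11 268.90909090909093 186.0 [0.63047651 0.20180227 0.11117154]
side panel 1535 [0.6463 0.2114] n [ 0.997 -0.078] yaw deg -4.45 y ext mid [0.6454 0.1995] 0.1307 z 0.1684
 infront hist x (array([  0,   0,   0,   0,   0,  10,  13,   7,  20, 198,  40,  54,   0]), array([-0.04 , -0.037, -0.034, -0.031, -0.028, -0.025, -0.022, -0.019,
       -0.016, -0.013, -0.01 , -0.007, -0.004, -0.001]))
   -0.024 19 y [-0.005  0.001  0.007] z [0.14  0.147 0.154] V 60.0
   -0.021 6 y [0.001 0.004 0.008] z [0.141 0.148 0.154] V 82.0
   -0.018 8 y [-0.001  0.001  0.002] z [0.108 0.128 0.151] V 115.0
   -0.015 105 y [-0.016  0.003  0.017] z [0.096 0.128 0.159] V 107.0
   -0.012 128 y [-0.018  0.006  0.018] z [0.095 0.13  0.16 ] V 111.5
   -0.009 40 y [-0.011  0.015  0.018] z [0.097 0.135 0.16 ] V 119.0
   -0.006 36 y [-0.016  0.015  0.017] z [0.097 0.14  0.16 ] V 119.0
 brass 14 269.2857142857143 207.5 [0.63207705 0.20084726 0.11014235]
(540, 315, 3)
```

View pics/z.png

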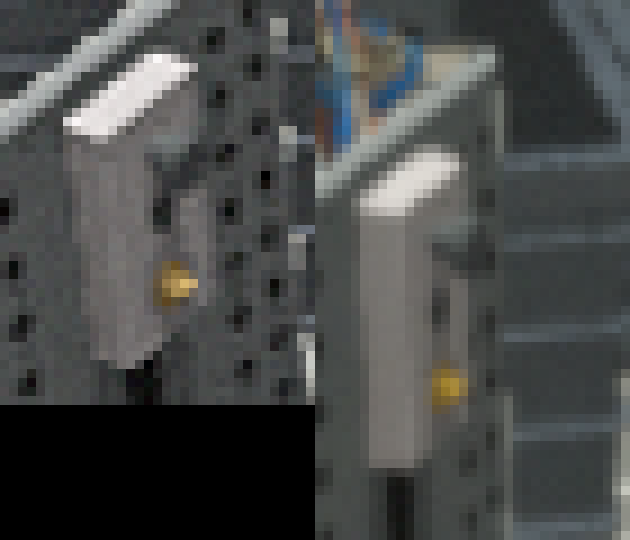

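The measurements agree well: bracket top 0.161, bottom 0.095 and pin 0.110 all put the stud at about z=0.147. Bracket face centre is about (0.632, 0.2005) and the stand yaw about -4.4°. The zoom shows the stud head directly above the brass pin (left (175,285), right (450,385)). Moving above the bin.

Call:
{"api": "servo_tool", "payload": {
  "motion": [
    [0.1,-0.01,0,0.2],
    [0.2,-0.02,0,0.4],
    [0.32,-0.03,0,0.6],
    [0.44,-0.045,0,0.8],
    [0.56,-0.056,0,1],
    [0.67,-0.067,0,1],
    [0.77,-0.078,0,1],
    [0.77,-0.078,0,1]
  ],
  "gripper": 88,
  "newtons": 40
}}

```text
time: 0.9
tool_pos: [0.5174, 0.312, 0.238]
orientation: [-2.716, -1.577, 0.001]
ft_force: [1.0, -0.1, -0.9]
gripper_width: 0.997
grip_force: 0.0
```

Call:
{"api": "servo_tool", "payload": {
  "motion": [
    [0,0,0,0.25],
    [0,0,0,0.5],
    [0,0,0,0.75],
    [0,0,0,1],
    [0,0,0,1],
    [0,0,0,1],
    [0,0,0,1],
    [0,0,0,1]
  ]
}}

```text
time: 1.7
tool_pos: [0.5188, 0.3079, 0.2387]
orientation: [3.034, 0.815, -0.0]
ft_force: [-0.3, 0.0, 0.4]
gripper_width: 0.993
grip_force: 0.0
```

Call:
{"api": "servo_tool", "payload": {
  "motion": [
    [0,0,0,0.1],
    [0,0,0,0.2],
    [0,0,0,0.3],
    [0,0,0,0.4],
    [0,0,0,0.4],
    [0,0,0,0.4],
    [0,0,0,0.4],
    [0,0,0,0.4]
  ]
}}

```text
time: 2.5
tool_pos: [0.5188, 0.308, 0.2387]
orientation: [3.103, 0.493, 0.0]
ft_force: [0.6, 0.1, -0.1]
gripper_width: 0.996
grip_force: 0.0
```

```bash
cat >> h.py <<'E'
from scipy.spatial.transform import Rotation as R
def st():
    s=monitor.read_state();M=R.from_rotvec(s["orientation"]).as_matrix()
    print("t",round(float(s["time"]),2),"tcp",s["tool_pos"].round(4),"toolx yaw",np.degrees(np.arctan2(M[1,0],M[0,0])).round(2),"tilt",M[:,2].round(3),"F",s["ft_force"].round(1),"M",s["moment"].round(2),"w",round(float(s["gripper_width"])*88.1,1),"g",round(float(s["grip_force"]),1));return s,M
E
python3 - <<'E'
from h import *
s,M=st()
f,W=grab("wrist");save(f,"w1.png");h=cv2.cvtColor(f["color"],cv2.COLOR_RGB2HSV)
m=(h[...,0]>95)&(h[...,0]<130)&(h[...,1]>120)&(h[...,2]>40)
k=m&(np.linalg.norm(W[...,:2]-[.525,.312],axis=-1)<.09)
for nm,lo,hi in(("plate",.08,.1),("rim",.035,.062),("all",.01,.1)):
    p=W[k&(W[...,2]>lo)&(W[...,2]<hi)]
    if len(p)>5:
        r=cv2.minAreaRect((p[:,:2]*1000).astype(np.float32));print(nm,len(p),[np.round(x,1) for x in r],cv2.boxPoints(r).round(1).tolist(),"zmax",p[:,2].max())
d=np.load("scene.npz");W=d["W"];h=cv2.cvtColor(d["c"],cv2.COLOR_RGB2HSV)
o=(h[...,0]>5)&(h[...,0]<22)&(h[...,1]>150)&(np.abs(W[...,0]-.45)<.15)&(np.abs(W[...,1]-.2)<.15)&(W[...,2]<.03)
print("tape",np.nanpercentile(W[o],[2,50,98],axis=0).round(3).tolist())
E
```

```text
t 2.5 tcp [0.5188 0.308  0.2387] toolx yaw 18.04 tilt [ 0. -0. -1.] F [ 0.6  0.1 -0.1] M [0.02 0.09 0.03] w 87.8 g 0.0
plate 318 [array([566.1, 324.4]), array([ 3.8, 58.1]), np.float64(17.5)] [[555.5999755859375, 351.5], [573.0999755859375, 296.1000061035156], [576.5999755859375, 297.29998779296875], [559.2000122070312, 352.70001220703125]] zmax 0.09357037553110592
rim 872 [array([525.4, 311. ]), array([89.4, 58.9]), np.float64(17.5)] [[473.8999938964844, 325.70001220703125], [491.6000061035156, 269.5], [576.9000244140625, 296.3999938964844], [559.2000122070312, 352.5]] zmax 0.06183768960574593
all 1692 [array([525.5, 311.1]), array([89.4, 59. ]), np.float64(17.6)] [[473.8999938964844, 325.70001220703125], [491.70001220703125, 269.5], [577.0, 296.3999938964844], [559.2000122070312, 352.70001220703125]] zmax 0.09357037553110592
tape [[0.365, 0.183, 0.003], [0.387, 0.229, 0.017], [0.435, 0.256, 0.021]]
```

View pics/w1.png

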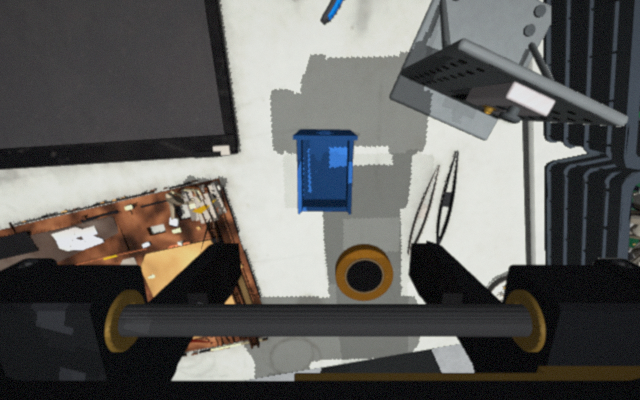

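Wrist view: bin at (325,170) with its plate up, tape at (363,272), stand at (510,90). The path down is clear. Descend and grip.

Call:
{"api": "servo_tool", "payload": {
  "motion": [
    [0.006,-0.002,0.08,0.02],
    [0.006,-0.002,0.18,0.02],
    [0.006,-0.002,0.28,0.02],
    [0.006,-0.002,0.38,0.02],
    [0.006,-0.002,0.46,0.02],
    [0.006,-0.002,0.51,0.02],
    [0.006,-0.002,0.53,0.02],
    [0.006,-0.002,0.53,0.02]
  ]
}}

```text
time: 3.35
tool_pos: [0.5206, 0.3094, 0.0262]
orientation: [3.105, 0.475, -0.002]
ft_force: [-0.8, -0.4, -0.2]
gripper_width: 1.003
grip_force: 0.0
```

Call:
{"api": "servo_tool", "payload": {
  "motion": [
    [0,0,0,0],
    [0,0,0,0],
    [0,0,0,0],
    [0,0,0,0],
    [0,0,0,0],
    [0,0,0,0],
    [0,0,0,0],
    [0,0,0,0]
  ],
  "gripper": 50,
  "newtons": 50
}}

```text
time: 4.15
tool_pos: [0.5211, 0.3096, 0.0275]
orientation: [-3.105, -0.475, -0.002]
ft_force: [-1.2, 0.3, 6.0]
gripper_width: 0.677
grip_force: 50.0
```

```bash
python3 -c "
from h import *
st()"
```

```text
t 4.15 tcp [0.5211 0.3096 0.0275] toolx yaw 17.4 tilt [ 0.001  0.    -1.   ] F [-1.2  0.3  6. ] M [-0.2   0.18  0.02] w 59.6 g 50.0
```

Call:
{"api": "servo_tool", "payload": {
  "motion": [
    [0,0,-0.02,0],
    [0,0,-0.05,0],
    [0,0,-0.09,0],
    [0,0,-0.13,0],
    [0,0,-0.17,0],
    [0,0,-0.2,0],
    [0,0,-0.22,0],
    [0,0,-0.22,0]
  ]
}}

```text
time: 4.95
tool_pos: [0.5211, 0.3096, 0.1158]
orientation: [-3.105, -0.475, -0.003]
ft_force: [0.6, -0.6, -3.0]
gripper_width: 0.676
grip_force: 50.0
```

Call:
{"api": "servo_tool", "payload": {
  "motion": [
    [-0.003,0.03,0,0.1],
    [-0.003,0.07,0,0.25],
    [-0.003,0.12,0,0.4],
    [-0.003,0.17,0,0.55],
    [-0.003,0.21,0,0.68],
    [-0.003,0.25,0,0.727],
    [-0.003,0.269,0,0.727],
    [-0.003,0.269,0,0.727]
  ]
}}

```text
time: 5.75
tool_pos: [0.5521, 0.2057, 0.1145]
orientation: [3.139, -0.121, -0.001]
ft_force: [-0.3, 0.6, -2.9]
gripper_width: 0.679
grip_force: 50.0
```

```bash
cat > look.py <<'E'
from h import *
s,M=st()
ims=[]
for n in("wrist","scene","side"):
    f,W=grab(n);c=f["color"];h=cv2.cvtColor(c,cv2.COLOR_RGB2HSV)
    K=f["intrinsics"];T=f["cam_to_world"]
    px=lambda p:(lambda q:(K[0,0]*q[0]/-q[2]+K[0,2],K[1,1]*-q[1]/-q[2]+K[1,2]))(T[:3,:3].T@(np.r_[p]-T[:3,3]))
    nv=np.array([M[0,0],M[1,0]]);tv=np.array([-nv[1],nv[0]])
    m=(h[...,0]>95)&(h[...,0]<130)&(h[...,1]>120)&(h[...,2]>40)&(W[...,0]<.66)
    L=np.stack([(W[...,:2]-s["tool_pos"][:2])@nv,(W[...,:2]-s["tool_pos"][:2])@tv,W[...,2]-s["tool_pos"][2]],-1)
    k=m&(abs(L[...,0])<.07)&(abs(L[...,1])<.045)&(L[...,2]>-.04)&(L[...,2]<.08)
    p=L[k]
    print(n,len(p),"bin rel tcp 0.5/99.5%",np.percentile(p,[.5,99.5],axis=0).round(4).tolist())
    t=p[p[:,2]>.035];
    if len(t)>20:
        r=cv2.minAreaRect((t[:,:2]*1000).astype(np.float32));print("  plate",len(t),[np.round(x,1) for x in r],"top",np.percentile(t[:,2],98).round(4))
    # stud head / bracket top in tool-aligned world axes
    g=(W[...,0]>.6)&(W[...,0]<.66)&(abs(W[...,1]-.2)<.03)&(W[...,2]>.09)&(W[...,2]<.164)&~m
    F=np.array([.632,.2005]);n0=np.array([.997,-.077]);t0=np.array([.077,.997])
    q=np.stack([(W[...,:2]-F)@n0,(W[...,:2]-F)@t0,W[...,2]],-1)[g]
    hd=q[(q[:,0]<-.0075)&(q[:,0]>-.014)]
    br=q[(abs(q[:,0])<.004)&(abs(q[:,1])<.02)]
    if len(hd)>3:print("  head",len(hd),np.percentile(hd,[2,50,98],axis=0).round(4).tolist())
    if len(br)>3:print("  bracket",len(br),np.percentile(br,[2,50,98],axis=0).round(4).tolist())
    u,v=map(int,px([.61,.203,.14]));ims.append(cv2.resize(c[max(v-55,0):max(v-55,0)+110,max(u-65,0):u+65],(390,330)) if n!="wrist" else None)
    if n=="wrist": cv2.imwrite("pics/lw.png",c[...,::-1])
cv2.imwrite("pics/ls.png",np.hstack(ims[1:])[...,::-1])
E
python3 look.py
```

```text
t 5.75 tcp [0.5521 0.2057 0.1145] toolx yaw -4.4 tilt [-0. -0. -1.] F [-0.3  0.6 -2.9] M [ 0.06  0.11 -0.02] w 59.8 g 50.0
wrist 23696 bin rel tcp 0.5/99.5% [[-0.0402, -0.0283, -0.0258], [0.0494, 0.0305, 0.0652]]
  plate 6935 [array([34.7,  1.1]), array([59.8, 29.9]), np.float64(89.8)] top 0.0652
  bracket 1670 [[-0.0039, -0.015, 0.1013], [0.0025, -0.0003, 0.1508], [0.0039, 0.0145, 0.1607]]
scene 1143 bin rel tcp 0.5/99.5% [[-0.0453, -0.028, -0.0271], [0.045, 0.0355, 0.0355]]
  bracket 27 [[-0.0015, -0.0144, 0.0948], [0.0009, 0.0107, 0.1035], [0.0038, 0.0171, 0.1615]]
side 1247 bin rel tcp 0.5/99.5% [[-0.0431, -0.0286, -0.0236], [0.0464, 0.0411, 0.0307]]
  bracket 217 [[-0.0019, -0.0155, 0.0963], [0.0016, 0.0039, 0.1273], [0.0035, 0.0165, 0.1596]]
```

View pics/ls.png

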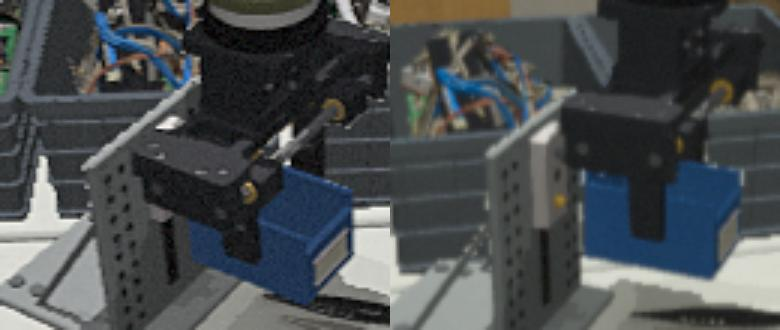

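The bin is held square in front of the bracket, its plate about 30 mm away. Keyhole height is about 0.147, matching the stud. Approaching slowly now.

Call:
{"api": "servo_tool", "payload": {
  "motion": [
    [0.007,0,0,0],
    [0.015,0,0,0],
    [0.023,0,0,0],
    [0.031,0,0,0],
    [0.037,0,0,0],
    [0.041,0,0,0],
    [0.043,0,0,0],
    [0.043,0,0,0]
  ]
}}

```text
time: 6.7
tool_pos: [0.569, 0.2051, 0.1147]
orientation: [3.139, -0.121, -0.0]
ft_force: [-0.7, -0.3, -2.7]
gripper_width: 0.675
grip_force: 50.0
```

Call:
{"api": "servo_tool", "payload": {
  "motion": [
    [0.001,0,0,0],
    [0.003,0,0,0],
    [0.004,0,0,0],
    [0.006,0,0,0],
    [0.007,0,0,0],
    [0.009,0,0,0],
    [0.01,0,0,0],
    [0.01,0,0,0]
  ]
}}

```text
time: 7.5
tool_pos: [0.573, 0.2048, 0.1147]
orientation: [3.139, -0.121, 0.0]
ft_force: [-0.2, 0.1, -2.2]
gripper_width: 0.678
grip_force: 50.0
```

Call:
{"api": "servo_tool", "payload": {
  "motion": [
    [0.001,0,0,0],
    [0.002,0,0,0],
    [0.003,0,0,0],
    [0.005,0,0,0],
    [0.006,0,0,0],
    [0.007,0,0,0],
    [0.007,0,0,0],
    [0.007,0,0,0]
  ]
}}

```text
time: 8.3
tool_pos: [0.5758, 0.2046, 0.1148]
orientation: [-3.139, 0.121, -0.0]
ft_force: [1.0, -0.1, -1.7]
gripper_width: 0.677
grip_force: 50.0
```

```bash
python3 -c "
from h import *
st()"
```

```text
t 8.3 tcp [0.5758 0.2046 0.1148] toolx yaw -4.41 tilt [ 0.  0. -1.] F [ 1.  -0.1 -1.7] M [0.01 0.22 0.03] w 59.7 g 50.0
```

Call:
{"api": "servo_tool", "payload": {
  "motion": [
    [0.001,0,0,0],
    [0.002,0,0,0],
    [0.003,0,0,0],
    [0.005,0,0,0],
    [0.006,0,0,0],
    [0.007,0,0,0],
    [0.007,0,0,0],
    [0.007,0,0,0]
  ]
}}

```text
time: 9.1
tool_pos: [0.5786, 0.2044, 0.1147]
orientation: [3.139, -0.121, -0.0]
ft_force: [-0.5, -0.8, -2.2]
gripper_width: 0.679
grip_force: 50.0
```

```bash
python3 -c "
from h import *
st()"
```

```text
t 9.1 tcp [0.5786 0.2044 0.1147] toolx yaw -4.41 tilt [-0. -0. -1.] F [-0.5 -0.8 -2.2] M [0.04 0.13 0.04] w 59.9 g 50.0
```

Call:
{"api": "servo_tool", "payload": {
  "motion": [
    [0.001,0,0,0],
    [0.002,0,0,0],
    [0.003,0,0,0],
    [0.004,0,0,0],
    [0.005,0,0,0],
    [0.005,0,0,0],
    [0.005,0,0,0],
    [0.005,0,0,0]
  ]
}}

```text
time: 9.9
tool_pos: [0.5805, 0.2043, 0.1147]
orientation: [-3.139, 0.121, 0.0]
ft_force: [-0.9, 0.8, -2.6]
gripper_width: 0.676
grip_force: 50.0
```

Call:
{"api": "servo_tool", "payload": {
  "motion": [
    [0.001,0,0,0],
    [0.002,0,0,0],
    [0.003,0,0,0],
    [0.004,0,0,0],
    [0.005,0,0,0],
    [0.005,0,0,0],
    [0.005,0,0,0],
    [0.005,0,0,0]
  ]
}}

```text
time: 10.7
tool_pos: [0.5825, 0.2041, 0.1147]
orientation: [-3.139, 0.121, 0.0]
ft_force: [-4.0, 0.5, -2.2]
gripper_width: 0.677
grip_force: 50.0
```

```bash
python3 -c "
from h import *
st()"
```

```text
t 10.7 tcp [0.5825 0.2041 0.1147] toolx yaw -4.41 tilt [-0.  0. -1.] F [-4.   0.5 -2.2] M [ 0.1   0.78 -0.  ] w 59.6 g 50.0
```

Call:
{"api": "servo_tool", "payload": {
  "motion": [
    [0.001,0,0,0],
    [0.002,0,0,0],
    [0.003,0,0,0],
    [0.004,0,0,0],
    [0.004,0,0,0],
    [0.004,0,0,0],
    [0.004,0,0,0],
    [0.004,0,0,0]
  ]
}}

```text
time: 11.5
tool_pos: [0.5841, 0.204, 0.1147]
orientation: [3.139, -0.121, -0.0]
ft_force: [-4.9, 0.1, -1.8]
gripper_width: 0.678
grip_force: 50.0
```

```bash
python3 -c "
from h import *
st()"
```

```text
t 11.5 tcp [0.5841 0.204  0.1147] toolx yaw -4.41 tilt [-0. -0. -1.] F [-4.9  0.1 -1.8] M [ 0.11  0.83 -0.03] w 59.7 g 50.0
```

Soft contact, so this is the pin spring and the head is inside the keyhole. I'll continue to the bracket face.

Call:
{"api": "servo_tool", "payload": {
  "motion": [
    [0.001,0,0,0],
    [0.002,0,0,0],
    [0.003,0,0,0],
    [0.004,0,0,0],
    [0.004,0,0,0],
    [0.004,0,0,0],
    [0.004,0,0,0],
    [0.004,0,0,0]
  ]
}}

```text
time: 12.3
tool_pos: [0.5855, 0.2039, 0.1147]
orientation: [3.139, -0.121, -0.001]
ft_force: [-6.0, 0.9, -1.5]
gripper_width: 0.674
grip_force: 50.0
```

Call:
{"api": "servo_tool", "payload": {
  "motion": [
    [0.001,0,0,0],
    [0.002,0,0,0],
    [0.003,0,0,0],
    [0.004,0,0,0],
    [0.004,0,0,0],
    [0.004,0,0,0],
    [0.004,0,0,0],
    [0.004,0,0,0]
  ]
}}

```text
time: 13.1
tool_pos: [0.5857, 0.2038, 0.1145]
orientation: [3.139, -0.12, -0.006]
ft_force: [-11.8, -1.5, 0.8]
gripper_width: 0.675
grip_force: 50.0
```

```bash
python3 -c "
from h import *
st()"
```

```text
t 13.1 tcp [0.5857 0.2038 0.1145] toolx yaw -4.39 tilt [-0.004 -0.    -1.   ] F [-11.8  -1.5   0.8] M [0.11 1.89 0.03] w 59.4 g 50.0
```

Rigid stop at the bracket face. Ease back about 1.2 mm and start sliding down slowly.

Call:
{"api": "servo_tool", "payload": {
  "motion": [
    [-0.003,0,0,0],
    [-0.003,0,0.002,0],
    [-0.003,0,0.004,0],
    [-0.003,0,0.006,0],
    [-0.003,0,0.008,0],
    [-0.003,0,0.01,0],
    [-0.003,0,0.01,0],
    [-0.003,0,0.01,0]
  ]
}}

```text
time: 13.9
tool_pos: [0.5856, 0.204, 0.1107]
orientation: [-3.139, 0.121, 0.002]
ft_force: [-6.9, 0.1, -1.4]
gripper_width: 0.677
grip_force: 50.0
```

```bash
python3 -c "
from h import *
st()"
```

```text
t 13.9 tcp [0.5856 0.204  0.1107] toolx yaw -4.4 tilt [-0.001  0.    -1.   ] F [-6.9  0.1 -1.4] M [0.21 1.16 0.04] w 59.6 g 50.0
```

Call:
{"api": "servo_tool", "payload": {
  "motion": [
    [0,0,0.002,0],
    [0,0,0.004,0],
    [0,0,0.006,0],
    [0,0,0.008,0],
    [0,0,0.01,0],
    [0,0,0.01,0],
    [0,0,0.01,0],
    [0,0,0.01,0]
  ]
}}

```text
time: 14.7
tool_pos: [0.5856, 0.2039, 0.1067]
orientation: [-3.139, 0.121, 0.002]
ft_force: [-7.1, -0.2, 0.7]
gripper_width: 0.675
grip_force: 50.0
```

```bash
python3 -c "
from h import *
st()"
```

```text
t 14.7 tcp [0.5856 0.2039 0.1067] toolx yaw -4.4 tilt [-0.001  0.    -1.   ] F [-7.1 -0.2  0.7] M [0.19 1.14 0.08] w 59.5 g 50.0
```

Call:
{"api": "servo_tool", "payload": {
  "motion": [
    [0,0,0.002,0],
    [0,0,0.004,0],
    [0,0,0.006,0],
    [0,0,0.008,0],
    [0,0,0.01,0],
    [0,0,0.01,0],
    [0,0,0.01,0],
    [0,0,0.01,0]
  ]
}}

```text
time: 15.5
tool_pos: [0.5855, 0.2038, 0.1016]
orientation: [3.139, -0.121, -0.004]
ft_force: [-5.1, 1.3, -10.0]
gripper_width: 0.675
grip_force: 50.0
```

```bash
python3 -c "
from h import *
st()"
```

```text
t 15.5 tcp [0.5855 0.2038 0.1016] toolx yaw -4.4 tilt [-0.002 -0.    -1.   ] F [ -5.1   1.3 -10. ] M [0.26 0.86 0.1 ] w 59.5 g 50.0
```

Downward pull on the tool: the pin's round tip is camming into the window. A little further.

Call:
{"api": "servo_tool", "payload": {
  "motion": [
    [0,0,0.002,0],
    [0,0,0.004,0],
    [0,0,0.006,0],
    [0,0,0.007,0],
    [0,0,0.007,0],
    [0,0,0.007,0],
    [0,0,0.007,0],
    [0,0,0.007,0]
  ]
}}

```text
time: 16.3
tool_pos: [0.5858, 0.2039, 0.1005]
orientation: [3.139, -0.12, -0.001]
ft_force: [-9.2, -0.1, 0.2]
gripper_width: 0.676
grip_force: 50.0
```

```bash
python3 look.py
```

```text
t 16.3 tcp [0.5858 0.2039 0.1005] toolx yaw -4.39 tilt [-0. -0. -1.] F [-9.2 -0.1  0.2] M [0.16 1.41 0.08] w 59.5 g 50.0
wrist 18464 bin rel tcp 0.5/99.5% [[-0.04, -0.0283, -0.0259], [0.0492, 0.0307, 0.0656]]
  plate 5436 [array([38.3,  1.2]), array([59.8, 22.3]), np.float64(90.0)] top 0.0655
  bracket 469 [[0.0023, -0.0172, 0.1527], [0.0033, 0.0003, 0.1594], [0.004, 0.0158, 0.1606]]
scene 1121 bin rel tcp 0.5/99.5% [[-0.0456, -0.0291, -0.0276], [0.0459, 0.0383, 0.0501]]
side 1220 bin rel tcp 0.5/99.5% [[-0.043, -0.0308, -0.0261], [0.0469, 0.0395, 0.0288]]
```

View pics/lw.png

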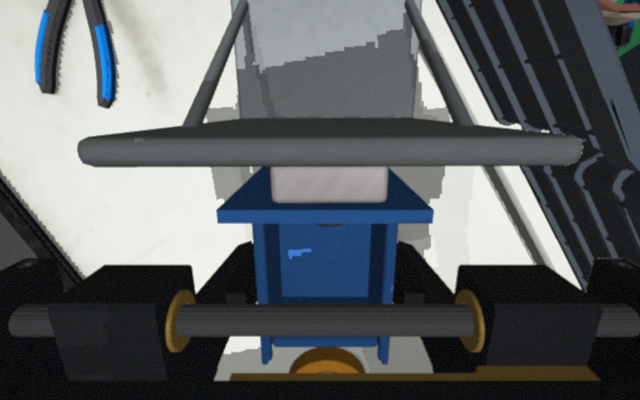

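Wrist view: the plate (325,215) is flush and centred on the bracket (329,185), and the stud head just shows in front of the plate at (340,225). Press down gently to the stop.

Call:
{"api": "servo_tool", "payload": {
  "motion": [
    [-0.002,0,0.001,0],
    [-0.002,0,0.002,0],
    [-0.002,0,0.003,0],
    [-0.002,0,0.004,0],
    [-0.002,0,0.005,0],
    [-0.002,0,0.005,0],
    [-0.002,0,0.005,0],
    [-0.002,0,0.005,0]
  ]
}}

```text
time: 17.25
tool_pos: [0.5857, 0.2039, 0.0987]
orientation: [-3.139, 0.121, -0.002]
ft_force: [-5.7, 0.5, 0.5]
gripper_width: 0.677
grip_force: 50.0
```

```bash
python3 -c "
from h import *
st()"
```

```text
t 17.25 tcp [0.5857 0.2039 0.0987] toolx yaw -4.4 tilt [ 0.001  0.    -1.   ] F [-5.7  0.5  0.5] M [0.13 0.85 0.07] w 59.7 g 50.0
```

Call:
{"api": "servo_tool", "payload": {
  "motion": [
    [-0.002,0,0.001,0],
    [-0.002,0,0.002,0],
    [-0.002,0,0.003,0],
    [-0.002,0,0.004,0],
    [-0.002,0,0.005,0],
    [-0.002,0,0.005,0],
    [-0.002,0,0.005,0],
    [-0.002,0,0.005,0]
  ]
}}

```text
time: 18.05
tool_pos: [0.5857, 0.204, 0.0977]
orientation: [-3.139, 0.121, -0.007]
ft_force: [-3.9, -0.2, 9.6]
gripper_width: 0.677
grip_force: 50.0
```

```bash
python3 -c "
from h import *
st()"
```

```text
t 18.05 tcp [0.5857 0.204  0.0977] toolx yaw -4.41 tilt [ 0.004  0.    -1.   ] F [-3.9 -0.2  9.6] M [-0.12  0.38  0.02] w 59.6 g 50.0
```

Firm stop at 17 mm of travel with about 11 N, after the pin snapped in. Relax, release and check.

Call:
{"api": "servo_tool", "payload": {
  "motion": [
    [-0.001,0,-0.003,0],
    [-0.001,0,-0.003,0],
    [-0.001,0,-0.003,0],
    [-0.001,0,-0.003,0],
    [-0.001,0,-0.003,0],
    [-0.001,0,-0.003,0],
    [-0.001,0,-0.003,0],
    [-0.001,0,-0.003,0]
  ]
}}

```text
time: 18.85
tool_pos: [0.5854, 0.204, 0.0979]
orientation: [-3.139, 0.121, -0.006]
ft_force: [3.4, -0.2, 5.2]
gripper_width: 0.679
grip_force: 50.0
```

Call:
{"api": "servo_tool", "payload": {
  "motion": [
    [0,0,0,0],
    [0,0,0,0],
    [0,0,0,0],
    [0,0,0,0],
    [0,0,0,0],
    [0,0,0,0],
    [0,0,0,0],
    [0,0,0,0]
  ],
  "gripper": 84
}}

```text
time: 19.65
tool_pos: [0.5841, 0.204, 0.0972]
orientation: [-3.139, 0.121, 0.0]
ft_force: [0.1, 0.2, 0.5]
gripper_width: 0.958
grip_force: 0.0
```

Call:
{"api": "servo_tool", "payload": {
  "motion": [
    [0,0,-0.03,0],
    [0,0,-0.08,0],
    [0,0,-0.15,0],
    [0,0,-0.22,0],
    [0,0,-0.3,0],
    [0,0,-0.36,0],
    [0,0,-0.4,0],
    [0,0,-0.4,0]
  ]
}}

```text
time: 20.45
tool_pos: [0.5847, 0.2041, 0.2604]
orientation: [-3.138, 0.121, -0.009]
ft_force: [0.0, 0.0, -0.1]
gripper_width: 0.954
grip_force: 0.0
```

Call:
{"api": "servo_tool", "payload": {
  "motion": [
    [-0.05,0,0,0],
    [-0.12,0,0,0],
    [-0.2,0,0,0],
    [-0.28,0,0,0],
    [-0.35,0,0,0],
    [-0.38,0,0,0],
    [-0.4,0,0,0],
    [-0.4,0,0,0]
  ]
}}

```text
time: 21.25
tool_pos: [0.4246, 0.2163, 0.2571]
orientation: [3.139, -0.121, 0.0]
ft_force: [0.4, 0.0, -0.1]
gripper_width: 0.953
grip_force: 0.0
```

Run:
```python
from h import *
st();ims=[]
F=np.array([.632,.2005]);n0=np.array([.997,-.077]);t0=np.array([.077,.997])
for n in("scene","side","wrist"):
    f,W=grab(n);c=f["color"];h=cv2.cvtColor(c,cv2.COLOR_RGB2HSV);K=f["intrinsics"];T=f["cam_to_world"]
    L=np.stack([(W[...,:2]-F)@n0,(W[...,:2]-F)@t0,W[...,2]],-1)
    m=(h[...,0]>95)&(h[...,0]<130)&(h[...,1]>120)&(h[...,2]>40)&(L[...,0]>-.11)&(L[...,0]<.02)&(abs(L[...,1])<.05)&(W[...,2]>.03)
    p=L[m];print(n,len(p),np.percentile(p,[.5,99.5],axis=0).round(4).tolist())
    b=(h[...,0]>14)&(h[...,0]<32)&(h[...,1]>110)&(h[...,2]>60)&(abs(L[...,1])<.012)&(L[...,0]>-.02)&(L[...,0]<.01)&(W[...,2]>.09)&(W[...,2]<.13)
    if b.sum():print(" brass",b.sum(),np.median(L[b],0).round(4),L[b].min(0).round(4))
    hd=(L[...,0]<-.003)&(L[...,0]>-.016)&(abs(L[...,1])<.012)&(W[...,2]>.13)&(W[...,2]<.157)&(h[...,1]<90)
    if hd.sum():print(" head",hd.sum(),np.median(L[hd],0).round(4))
    q=T[:3,:3].T@(np.array([.6,.2,.12])-T[:3,3]);u=int(K[0,0]*q[0]/-q[2]+K[0,2]);v=int(-K[1,1]*q[1]/-q[2]+K[1,2])
    if n!="wrist":ims.append(cv2.resize(c[v-55:v+55,u-65:u+65],(390,330)))
    else:cv2.imwrite("pics/fw.png",c[...,::-1])
cv2.imwrite("pics/f.png",np.hstack(ims)[...,::-1])
```

```text
t 21.25 tcp [0.4246 0.2163 0.2571] toolx yaw -4.4 tilt [-0. -0. -1.] F [ 0.4  0.  -0.1] M [0.11 0.11 0.01] w 83.9 g 0.0
scene 1972 [[-0.0917, -0.0296, 0.0704], [0.0102, 0.0322, 0.1629]]
 brass 5 [-0.0036  0.0008  0.111 ] [-0.0056 -0.0011  0.1085]
 head 36 [-0.0088  0.002   0.1486]
side 1768 [[-0.0894, -0.0304, 0.0725], [0.0, 0.032, 0.1626]]
 head 27 [-0.0076  0.0022  0.148 ]
wrist 4114 [[-0.0887, -0.0287, 0.0704], [-0.0358, 0.0296, 0.1255]]
```

View pics/f.png

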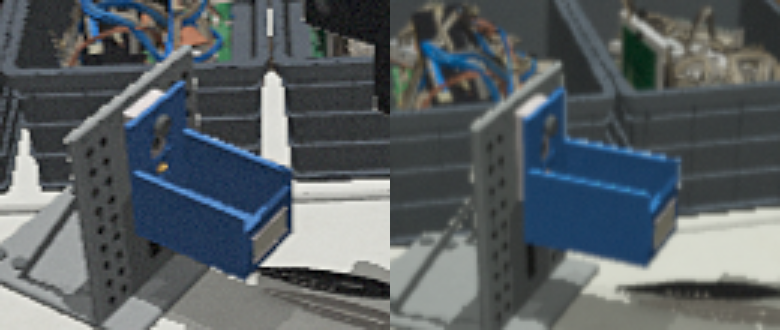

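The bin hangs level and centred on the bracket. The stud head shows above the keyhole at (162,125), and the brass pin stands out through the window at (162,167). Handing in.

```bash
python3 -c "
from station import sign_off
print(sign_off())"
```

```text
the job is handed in; nothing more can be done
None
```

The bin is hanging on the stud at about z = 71 mm, centred and released, with the brass pin showing through its window; I handed the job in at about 21 s, with no reading above about 12 N at the wrist, and never touched the dish or the tape.

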